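Fit a drive wheel on its four-stud hub and push on the hub cap

TASK

Refit the drive wheel of the service robot: pick it up by its boss, put it over the spindle of the gearbox that lies hub-up on the bench, find by feel the angle at which its four holes meet the four studs, and let it down until its back is fully home against the hub. Use only a light push, never force it onto the studs, and then push the orange hub cap over the end of the spindle until it sits down on the wheel's boss. Leave the tools round the work where they are.

Things in the scene. Friction and masses are not known exactly. Their poses are not given: they have to be found in the camera images.
- drive: Gearbox of a robot drive, fixed to the bench: aluminium casting 84x84x46 mm with a black motor stub that reaches 85 mm from the origin along its +x. Origin: centre of its underside, on the bench; z is up and is the axis of the output hub on its top. A worm gear holds the hub: it turns only under more than about 0.4 N m. Do not load the hub with more than 40 N.
- hub_face (a point): Centre of the flat top face of the dark steel hub, 80 mm across, 61 mm above the gearbox's origin. From it rise the spindle and four brass studs, 5.6 mm thick, evenly spaced on a circle of 30 mm radius, with round tips 10 mm above the face. The hub stands at ANY angle about the axis: this frame turns with the casting, not with the hub, so the angle must be felt for (or seen).
- spindle_tip (a point): Tip of the steel spindle on the hub's axis, 62.5 mm above the hub face; 10 mm thick, its last 6 mm tapered to 4.4 mm.
- wheel: Aluminium wheel with black tyre, 110 mm across, 0.18 to 0.33 kg, lying back down. Origin: centre of its back face; z: its axis, up. The web, 5 mm thick, has four 7.5 mm through holes on a circle of 30 mm radius in the wheel's +x, +y, -x, -y directions. Its origin is 61 mm above the gearbox's when home, 71 mm when it rests on the stud tips. They take the studs within 2 degrees of a match.
- wheel_boss (a point): Centre of the top of the wheel's eight-sided boss, 50 mm above the wheel's origin: the place to grip. The boss is 32 mm across its flats, which face the wheel's x and y directions and the diagonals, with a 12 mm through bore; rim and tyre round it are 25 mm high with an inner radius of 38 mm, and four ribs between boss and rim, half-way between the holes, 12 mm high.
- cap: Orange hub cap, a cup 27 mm across and 22 mm high, standing mouth down, about 0.02 kg. Origin: centre of its open lower rim; z is up to its closed top. Its bore is 13 mm wide and 16 mm deep. On the wheel's boss its origin lies 50 mm above that of the wheel; the spindle then reaches 12.5 mm up into it.
- screwdriver: Yellow-handled screwdriver lying at the far right, 177 mm long; origin: centre of the underside. Leave it.
- side_cutters: Red-handled side cutters lying at the right, 138 mm long; origin: centre of the underside. Leave them.
- esd_brush_black: Black antistatic brush lying flat at the left, beyond the cap, 144 mm long, 10 mm high; origin: centre of the underside. Leave it.

How it is judged:
On the way, in this order (a step that is already met when the one before it is completed fails the run):
1. the wheel has been threaded on the spindle, at least 12 mm down from its tip (z of wheel in the frame of drive below 0.111 m and horizontal distance between wheel and drive below 0.004 m and angle between wheel's own z axis and vertical below 0.1 rad), for 0.1 s.
2. the wheel is fully home on the studs, its back on the hub face (z of wheel in the frame of drive below 0.0635 m and horizontal distance between wheel and drive below 0.003 m and angle between wheel's own z axis and vertical below 0.05 rad), for 0.2 s.
At the end, for the whole second after the job is handed in: The wheel is fully home on the studs (back face within 2.5 mm of the hub face, within 3 mm of the axis, level within 0.05 rad), the cap sits upright on its boss over the spindle (within 2.5 mm of touching, 4 mm of the axis, 0.08 rad), and both are at rest (all of step 2 and z of cap in the frame of wheel between 0.048 and 0.0525 m and horizontal distance between cap and wheel below 0.004 m and angle between cap's own z axis and vertical below 0.08 rad and linear speed of each of wheel, cap below 0.02 m/s).
It fails at once if wheel and hub pressed together with more than 40 N (contact force between wheel and drive above 40 N).
It fails at once if the wheel tipped over (angle between wheel's own z axis and vertical above 0.6 rad).
It fails at once if a tool lying by moved more than 25 mm (distance of any of esd_brush_black, screwdriver, side_cutters from where it was at the start of the episode above 0.025 m).
It also fails if it takes over 72 s, if anything falls off the work surface, if the arm or the gripper's body presses on something with over 40 N, if the wrist force passes 120 N, or if a joint passes its speed limit or range.

ROBOT

A 6-joint arm with a two-finger parallel gripper is mounted at the origin on a cart in front of the work surface, level with it; the furniture and walls round the work are solid. World frame = base frame: x ahead of the robot, y to its left, z up, the work surface at z = 0. Lengths are in m, angles in rad, forces in N, time in s.
With the tool pointing down it reaches from about 0.35 to 0.8 m from the base axis. Payload 7.3 kg.
Tool frame: the origin (TCP) lies where the fingers leave the gripper's body, on its centre line; the fingertips stand 73 mm ahead of it and the grasp point (between the pads) lies 54 mm ahead of it (tip_extent is the distance from the TCP to the fingertips, in m); z points along the fingers, y is the line along which they close (so a half turn about z gives the same grasp; the last joint's range is limited). The gripper opens to 85 mm and grips with 20 to 120 N. Pads are 22 mm wide; open, the fingers measure 114 mm over their backs; the gripper's body (76 mm by 85 mm) begins 54 mm behind the grasp point. The pads swing forward as they close: fully open they stand 13 mm farther back than shut.
Start: joints at [-1.326, 0.342, 1.524, -0, 1.275, -0.146], TCP at [0.2, -0.485, 0.304] pointing down, gripper open.
Joint ranges: [-2.53, 2.53], [-0.77, 2.02], [0.04, 2.7], [-1, 4.14], [0.28, 2.66], [-3.11, 3.11]. Speed limits (rad/s): [2.57, 2.57, 3.14, 3.14, 3.14, 3.14].

INTERFACE

Orientations are given as a unit quaternion [x, y, z, w].
In Python, from cell import move_to, line_to, move_j, gripper_to, wait, solve_ik, get_obs, read_camera, PlanningError, job_done, tip_extent gives the robot as it stands. Calls block until the motion is done:
- move_to(position, orientation): joint-space move of the TCP to a pose.
- line_to(position, attitude=None, v=0.15): straight line of the TCP; attitude=None keeps the orientation; v is the mean speed in m/s.
- move_j(angles): joint-space move.
- gripper_to(opening, f_grip=None): opening from 0.0 (shut) to 1.0 (fully open); f_grip is the grip in N (None keeps the last); returns when the fingers have stopped.
- wait(seconds).
- solve_ik(position, orientation): joint angles nearest the present ones, or None.
- get_obs(): the state.
- read_camera(name): name is "scene" or "top"; returns a dict with "color" (480x640x3 uint8, red, green, blue), "intrinsics" (3x3 intrinsics, pixels), "k1" (the pictures are not rectified: a ray, as slopes to the right and down, at radius r is drawn at 1 + k1 r^2 times it, then the intrinsics apply), "cam_to_world" (4x4, takes a point from camera to world coordinates). Camera axes: x right, y down, z forward; pixel columns grow to the right and rows downward; lengths in m; the calibration is good to about 2 mm. A picture is of the moment at which its call begins. There is no depth.
A pose or a line that the arm cannot do raises PlanningError and nothing moves.
- job_done(): hands the job in; it is judged then, once.
The state is a dict: "t": time; "q": joint angles; "joint_velocities": joint speeds; "joint_torque": joint torques, N m; "tool_pos": TCP position; "tcp_rot": TCP orientation; "force": force on the tool from outside, world axes, zero at the start; "torque": the same for the moment, N m; "gripper_width": opening from 0.0 (shut) to 1.0 (fully open); "finger_force": force on a finger pad.
Only numpy, scipy, OpenCV 4.12 (cv2) and the standard library are available. Lean on these libraries where they do the work, as an engineer would, in place of code of your own. Each camera call takes 0.05 s, during which the arm holds its last target. There are 200 camera calls.

## Working session

There is one attempt and no reset: what is moved stays moved. The work goes in short steps, each a Python script; the robot and the scene stay as the last script left them, time stands still between calls to the robot, and variables do not carry over. Pictures are saved under pics/ and viewed, at most 10 in all, crops included, and the job is handed in when it is done.

```bash
mkdir -p pics; ls
python3 - <<'E'
from cell import *
import cv2,numpy as np
for n in("scene","top"):
    c=read_camera(n);cv2.imwrite(f"pics/{n}0.png",c["color"][:,:,::-1]);np.save(f"pics/{n}0.npy",c,allow_pickle=True)
    print(n,np.round(c["intrinsics"],1).tolist(),c["k1"],np.round(c["cam_to_world"],3).tolist())
o=get_obs();print(o["t"],o["tool_pos"],o["tcp_rot"],o["gripper_width"],o["force"],tip_extent)
E
```

```text
pics
scene [[487.6, 0.0, 315.7], [0.0, 487.6, 240.0], [0.0, 0.0, 1.0]] -0.08846624574009683 [[-0.491, -0.45, 0.746, -0.295], [-0.871, 0.276, -0.407, 0.437], [-0.022, -0.849, -0.527, 0.653], [0.0, 0.0, 0.0, 1.0]]
top [[507.0, 0.0, 320.8], [0.0, 507.0, 242.4], [0.0, 0.0, 1.0]] 0.04584415078489836 [[0.024, -0.995, 0.094, 0.381], [-1.0, -0.024, -0.005, -0.009], [0.007, -0.094, -0.996, 1.277], [0.0, 0.0, 0.0, 1.0]]
0.1 [ 0.19992837 -0.4851755   0.30329451] [ 9.80972914e-01  1.94143430e-01 -3.43283040e-05 -6.84744489e-04] 1.0022124862551691 [ 0.62185483  0.43311689 -0.85041545] 0.0726
```

View pics/scene0.png

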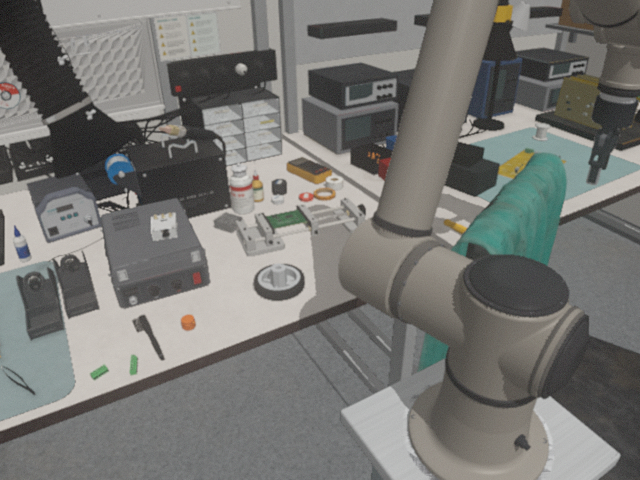

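View pics/top0.png

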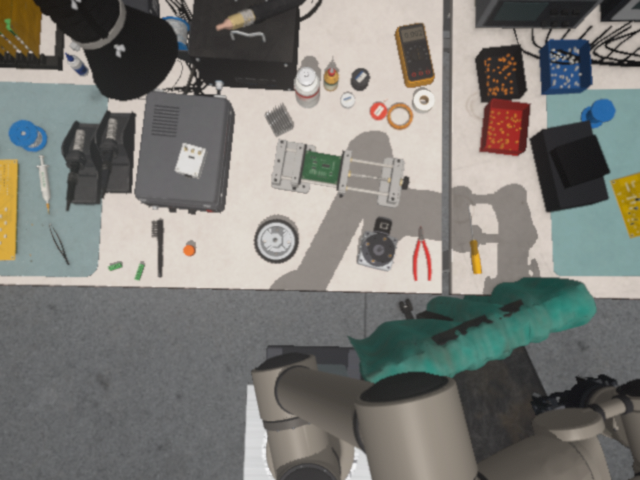

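The top view shows the wheel at (277,240), the drive at (378,248) with its stub pointing up, and the cap at (189,248). The scene view shows the wheel at (279,281) and the cap at (188,323), while the arm hides the drive. Next I'll enlarge crops.

Run:
```python
import cv2,numpy as np
t=cv2.imread("pics/top0.png");s=cv2.imread("pics/scene0.png")
def z(i,x,y,w,h,f): return cv2.resize(i[y:y+h,x:x+w],None,fx=f,fy=f,interpolation=cv2.INTER_CUBIC)
a=np.hstack([z(t,248,212,57,57,7),z(t,350,215,56,57,7)[:, :392]])
b=np.hstack([z(s,245,255,70,45,7)[:190*2],z(t,170,230,40,45,7)])[:, :791]
cv2.imwrite("pics/crop1.png",cv2.copyMakeBorder(a,0,0,0,0,0)[:600,:800])
b=np.hstack([z(s,249,255,60,50,8),z(t,174,230,35,50,8)])
cv2.imwrite("pics/crop2.png",b[:600,:800]);print(a.shape,b.shape)
```

```text
(399, 791, 3) (400, 760, 3)
```

View pics/crop1.png

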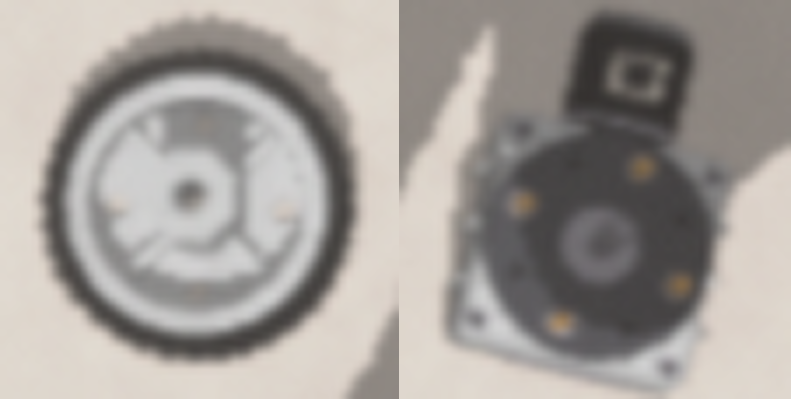

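View pics/crop2.png

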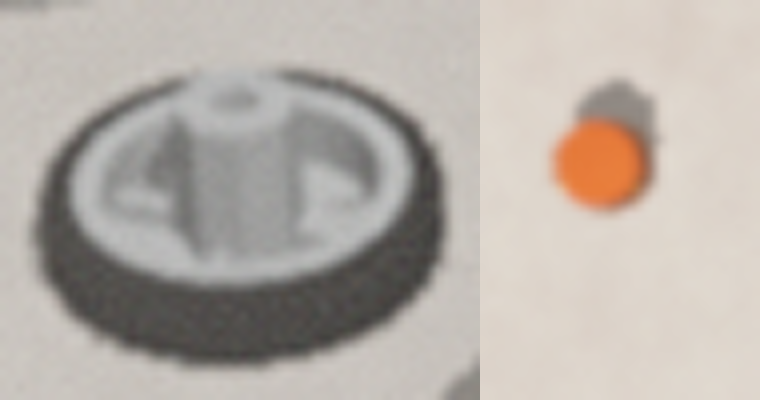

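The four brass studs show clearly in the top crop at about (384,238), (389,255), (372,260) and (367,243). The boss bore is at about (275,239.5) in the top view and (278,267) in the scene view. Now I'll compute positions.

```bash
cat > h.py <<'E'
from cell import *
import cv2,numpy as np
from scipy.spatial.transform import Rotation as R
def ray(c,uv):
    n=cv2.undistortPoints(np.array([[uv]],float),c["intrinsics"],np.array([c["k1"],0,0,0]))[0,0]
    T=c["cam_to_world"];d=T[:3,:3]@[n[0],n[1],1];return T[:3,3],d/np.linalg.norm(d)
def plane(c,uv,z):
    o,d=ray(c,uv);return o+d*(z-o[2])/d[2]
def tri(c1,u1,c2,u2):
    (a,d),(b,e)=ray(c1,u1),ray(c2,u2)
    s=np.linalg.lstsq(np.c_[d,-e],b-a,rcond=None)[0];p,q=a+d*s[0],b+e*s[1];return (p+q)/2,np.linalg.norm(p-q)
def blobs(m,x0=0,y0=0,w=None):
    n,l,st,ce=cv2.connectedComponentsWithStats(m.astype(np.uint8))
    out=[]
    for i in range(1,n):
        ys,xs=np.where(l==i);ww=np.ones(len(xs)) if w is None else w[ys,xs]
        out.append((st[i,4],x0+np.average(xs,weights=ww),y0+np.average(ys,weights=ww)))
    return sorted(out,reverse=True)
def down(yaw): # tool pointing down, tool y axis at angle yaw in world xy
    y=np.array([np.cos(yaw),np.sin(yaw),0]);z=np.array([0,0,-1.]);return R.from_matrix(np.c_[np.cross(y,z),y,z]).as_quat()
E
python3 - <<'E'
from h import *
t=np.load("pics/top0.npy",allow_pickle=True).item();s=np.load("pics/scene0.npy",allow_pickle=True).item()
def crop(c,x,y,w,h): return c["color"][y:y+h,x:x+w].astype(float)
# studs
p=crop(t,350,215,56,57);w=p[:,:,0]-p[:,:,2];b=blobs(w>35,350,215,w)[:6];print([np.round(x,2) for x in b])
P=np.array([plane(t,x[1:],.069) for x in b[:4]]);c=P.mean(0);d=P-c
print("axis",c,"r",np.hypot(*d[:,:2].T),"ang",np.degrees(np.arctan2(d[:,1],d[:,0])))
# wheel bore
def dark(c,u,v,r):
    q=cv2.cvtColor(c["color"],cv2.COLOR_RGB2GRAY)[v-r:v+r+1,u-r:u+r+1].astype(float);w=np.clip(np.percentile(q,70)-15-q,0,None)
    Y,X=np.mgrid[v-r:v+r+1,u-r:u+r+1];print(q.astype(int).tolist() if 0 else "");return (w*X).sum()/w.sum(),(w*Y).sum()/w.sum()
bt,bs=dark(t,275,240,3),dark(s,278,267,3);print("bore",bt,bs,tri(t,bt,s,bs),plane(t,bt,.05))
# tyre silhouette in top: dark region ellipse
p=crop(t,248,212,57,57);g=p.mean(2);
bm=[x for x in blobs(g<105,248,212)];m=(g<105).astype(np.uint8)
cs,_=cv2.findContours(m,cv2.RETR_EXTERNAL,cv2.CHAIN_APPROX_NONE);k=max(cs,key=cv2.contourArea);e=cv2.fitEllipse(cv2.convexHull(k));print("tyre",e,plane(t,(e[0][0]+248,e[0][1]+212),.0125))
# holes: warm pixels inside
w=p[:,:,0]-p[:,:,2]-0;Y,X=np.mgrid[212:269,248:305];w[np.hypot(X-276.3,Y-240.3)>14]=0
for x in blobs(w>9,248,212,w)[:6]:
    h=plane(t,x[1:],.003);print("hole",np.round(x,2),h[:2])
# cap
for nm,c in(("t",t),("s",s)):
    I=c["color"].astype(float);m=(I[:,:,0]-I[:,:,2]>90)&(I[:,:,1]<170);m=m.astype(np.uint8)
    B=[x for x in blobs(m) if 170<x[1]<205 and 230<x[2]<340];print(nm,B)
    if nm=="t":ut=B[0][1:]
    else:us=B[0][1:]
print("cap",tri(t,ut,s,us),plane(t,ut,.018))
E
```

```text
[array([  4.  , 384.48, 238.49]), array([  4.  , 372.52, 260.51]), array([  4.  , 367.51, 243.49]), array([  3.  , 389.69, 255.31])]
axis [ 0.48098144 -0.15304783  0.069     ] r [0.03003911 0.03031446 0.02988226 0.02995522] ang [ -27.46783702  152.39961581   62.85870767 -116.61554629]


bore (np.float64(274.5405046480744), np.float64(239.2921646746348)) (np.float64(278.4945054945055), np.float64(267.0879120879121)) (array([0.50054102, 0.09691699, 0.0522385 ]), np.float64(0.0017243752626824936)) [0.50117419 0.09787523 0.05      ]
tyre ((28.026762008666992, 28.438079833984375), (43.33174133300781, 43.670955657958984), 7.770843982696533) [0.50206194 0.09732207 0.0125    ]
hole [  5.   288.21 241.6 ] [0.50076615 0.06733836]
hole [  4.   264.46 240.54] [0.50200303 0.12723517]
hole [  1. 277. 229.] [0.53207602 0.09658229]
hole [  1. 276. 253.] [0.47121679 0.0971723 ]
t [(np.int32(98), np.float64(188.48979591836735), np.float64(249.9795918367347))]
s [(np.int32(147), np.float64(187.7891156462585), np.float64(321.6326530612245))]
cap (array([0.47255304, 0.31291777, 0.01499861]), np.float64(0.0009455176404615385)) [0.47251247 0.31260745 0.018     ]
```

Run:
```python
from h import *
W=np.array([.5014,.0972]);A=np.array([.4810,-.1530])
best=None
for k in range(-4,5):
  for d in(-26.2,63.8):
    g=-1+45*k
    if g<-180 or g>180: continue
    a=solve_ik([*W,.2],down(np.radians(g)));b=solve_ik([*A,.26],down(np.radians(g+d)))
    if a is None or b is None: continue
    m=max(abs(a[5]),abs(b[5]));print(g,d,round(a[5],2),round(b[5],2))
    if best is None or m<best[0]: best=(m,g,d)
print(best);_,g,d=best
move_to([*W,.2],down(np.radians(g)))
o=get_obs();print(o["t"],o["tool_pos"],o["force"])
c=read_camera("scene");np.save("pics/scene1.npy",c,allow_pickle=True);s=c
t=read_camera("top");np.save("pics/top1.npy",t,allow_pickle=True)
cv2.imwrite("pics/scene1.png",c["color"][:,:,::-1])
```

```text
-136 -26.2 2.41 2.37
-136 63.8 2.41 0.8
-91 -26.2 1.63 1.59
-91 63.8 1.63 0.01
-46 -26.2 0.84 0.8
-46 63.8 0.84 -0.77
-1 -26.2 0.06 0.01
-1 63.8 0.06 -1.56
44 -26.2 -0.73 -0.77
44 63.8 -0.73 -2.34
89 -26.2 -1.51 -1.56
134 -26.2 -2.3 -2.34
134 63.8 -2.3 2.37
179 63.8 -3.08 1.59
(np.float64(0.058783355879034715), -1, -26.2)
2.4667 [0.50168164 0.0964436  0.200125  ] [ 0.51439214  0.18926323 -0.19458999]
```

View pics/scene1.png

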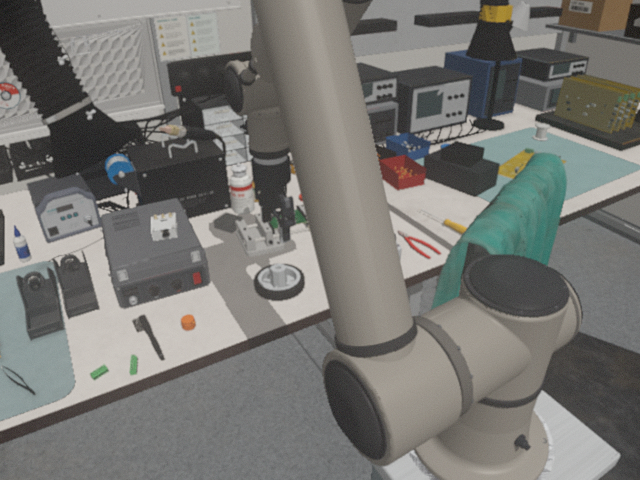

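The scene shows the gripper over the wheel, with the wheel still at (279,281); the arm still hides the drive. I'll grasp and lift, then re-measure the held wheel.

Run:
```python
from h import *
W=np.array([.5014,.0972])
line_to([*W,.1005],v=.12)
wait(.2);o=get_obs();print(o["tool_pos"],o["force"])
gripper_to(0.0,40)
o=get_obs();print("grip",o["gripper_width"],o["finger_force"],o["force"],o["tool_pos"])
line_to([*W,.16],v=.1);wait(.3)
o=get_obs();print("lift",o["t"],o["gripper_width"],o["finger_force"],o["force"],o["torque"],o["tool_pos"],R.from_quat(o["tcp_rot"]).as_matrix()[:,1:].round(4).tolist())
line_to([*W,.235],v=.15)
A=[.4810,-.1530]
move_to([A[0],A[1],.26],down(np.radians(-27.2)));wait(.3)
o=get_obs();print("over",o["t"],o["tool_pos"],o["force"],o["torque"],o["gripper_width"])
for n in("scene","top"):
    c=read_camera(n);np.save(f"pics/{n}2.npy",c,allow_pickle=True)
    x,y=(250,100) if n=="scene" else (320,190)
    I=c["color"][y:y+200,x:x+133] if n=="top" else c["color"][y:y+200,x:x+267]
    cv2.imwrite(f"pics/{n}2c.png",cv2.resize(I[:,:,::-1],None,fx=3,fy=3,interpolation=cv2.INTER_CUBIC))
a,b=cv2.imread("pics/scene2c.png"),cv2.imread("pics/top2c.png")
cv2.imwrite("pics/two2.png",np.hstack([a[:, 200:600],b]))
```

```text
[0.50173287 0.0972204  0.10117866] [-0.06405261 -1.38081732  0.79251535]
grip 0.3641303831179827 40.48562726005912 [-0.36556376 -1.11490781  3.42344222] [0.50152437 0.09719978 0.10076683]
lift 5.3333 0.3601085587801709 39.81118184281513 [ 0.21150907 -0.43384838 -2.87475946] [-0.02704151 -0.01361744  0.01957079] [0.50120598 0.09719352 0.15951578] [[0.9998, -0.001], [-0.0175, -0.0], [-0.001, -1.0]]
over 7.275 [ 0.48125258 -0.15207647  0.25993796] [ 6.83339701e-01 -8.75840821e-04 -2.27948669e+00] [-0.04760921 -0.01060709 -0.00692964] 0.36379253896550406
```

View pics/two2.png

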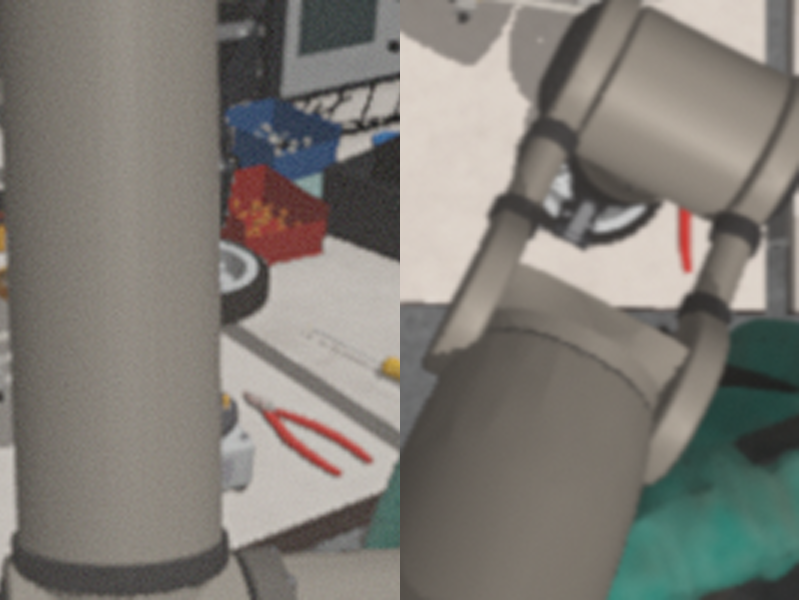

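The wheel is held level and clear of the red cutters. I'll descend onto the spindle with force feedback.

```bash
cat >> h.py <<'E'
def f_now(n=3):
    F=[]
    for _ in range(n): F.append(get_obs()["force"]); wait(.02)
    return np.mean(F,0)
E
python3 - <<'E'
from h import *
A=np.array([.4810,-.1530]);q=down(np.radians(-27.2))
cmd=A.copy()
for _ in range(2):
    line_to([*cmd,.235],q,v=.1);wait(.15);o=get_obs();cmd+=A-o["tool_pos"][:2]
F0=f_now(5);print(o["tool_pos"],F0,o["t"])
z=.235
while z>.190:
    z-=.003;line_to([*cmd,z],q,v=.06);F=f_now()-F0;o=get_obs()
    print(round(o["t"],2),o["tool_pos"].round(4),F.round(2),o["torque"].round(3))
    if F[2]>6: print("stop");break
    if np.hypot(*F[:2])>1.5: cmd+=np.clip(F[:2]*1e-4,-.0006,.0006)
E
```

```text
[ 0.4806718  -0.15284325  0.23511481] [-0.02580616 -0.08737582 -3.20218099] 8.325
8.71 [ 0.4809 -0.153   0.2318] [-0.31  0.4   0.26] [ 0.017 -0.014 -0.013]
9.01 [ 0.4809 -0.153   0.2289] [-0.12  0.45  0.66] [-0.05   0.032 -0.002]
9.31 [ 0.4809 -0.153   0.2259] [0.14 0.17 0.3 ] [ 0.026  0.009 -0.024]
9.61 [ 0.4809 -0.153   0.2229] [ 0.18 -0.16  0.49] [-0.008 -0.013  0.006]
9.91 [ 0.481  -0.153   0.2199] [-0.42 -0.45  0.68] [-0.006  0.033 -0.039]
10.21 [ 0.4811 -0.1531  0.2169] [ 1.51 -0.27  0.2 ] [-0.093 -0.146 -0.042]
10.51 [ 0.4812 -0.153   0.2139] [ 1.49 -0.19 -0.21] [-0.122 -0.165  0.038]
10.81 [ 0.4813 -0.153   0.2109] [ 0.71 -0.23 -0.4 ] [-0.107 -0.172 -0.047]
11.11 [ 0.4813 -0.1531  0.2079] [ 1.09 -0.11 -0.39] [-0.089 -0.202  0.006]
11.41 [ 0.4813 -0.1531  0.2049] [ 1.58 -0.37  0.42] [-0.144 -0.169  0.001]
11.71 [ 0.4814 -0.153   0.2019] [ 1.11 -0.17  0.29] [-0.039 -0.159  0.028]
12.01 [ 0.4813 -0.153   0.1989] [0.69 0.23 0.34] [-0.015 -0.103  0.059]
12.31 [ 0.4814 -0.153   0.1959] [ 0.5  -0.16  0.02] [-0.015 -0.017  0.015]
12.61 [ 0.4814 -0.153   0.1929] [-0.08 -0.54  0.77] [-0.016 -0.033  0.019]
12.91 [ 0.4814 -0.153   0.1899] [ 0.75 -0.26  0.67] [-0.026 -0.033 -0.004]
```

It's threaded, with back at about 0.089. Continue down, with an angle search if it rests on the studs.

```bash
cat > d.py <<'E'
from h import *
cmd=np.array([.4813,-.1530]);yaw0=-27.2;yaw=yaw0;z=.190
F0=np.array([-.03,-.09,-3.0])
def step(v=.06):
    line_to([*cmd,z],down(np.radians(yaw)),v=v);F=f_now()-F0;o=get_obs()
    print(round(o["t"],2),round(yaw,1),round(z,4),o["tool_pos"].round(4),F.round(2),round(o["torque"][2],3));return F,o
angs=iter([1.5,-1.5,3,-3,4.5,-4.5,6,-6,8,-8,10,-10])
while z>.1605:
    z-=.003 if z>.176 else .001
    F,o=step()
    while F[2]>5:
        if o["tool_pos"][2]<.1635: print("home?");z=0;break
        z=o["tool_pos"][2]-.0005; a=next(angs,None)   # keep only a light push
        if a is None: raise SystemExit("search over")
        yaw=yaw0+a;F,o=step()
E
python3 d.py
```

```text
13.21 -27.2 0.187 [ 0.4813 -0.153   0.1869] [ 0.86  0.25 -0.74] 0.023
13.51 -27.2 0.184 [ 0.4813 -0.153   0.1839] [ 1.   -0.15 -0.38] 0.03
13.81 -27.2 0.181 [ 0.4813 -0.153   0.1809] [ 1.36 -0.3  -0.78] -0.024
14.11 -27.2 0.178 [ 0.4813 -0.153   0.1779] [ 1.2  -0.63 -0.15] -0.043
14.41 -27.2 0.175 [ 0.4813 -0.153   0.1749] [ 1.37 -0.96 -0.87] -0.003
14.71 -27.2 0.174 [ 0.4813 -0.153   0.174 ] [ 1.24  0.2  -0.66] 0.032
15.01 -27.2 0.173 [ 0.4813 -0.153   0.173 ] [ 1.17 -0.81 -0.36] 0.025
15.31 -27.2 0.172 [ 0.4813 -0.153   0.1719] [ 1.27 -0.12 -0.41] 0.038
15.61 -27.2 0.171 [ 0.4813 -0.153   0.1709] [ 1.67 -0.5  -0.03] -0.044
15.91 -27.2 0.17 [ 0.4813 -0.153   0.1699] [ 1.38 -1.16 -0.86] -0.026
16.21 -27.2 0.169 [ 0.4813 -0.153   0.1689] [ 1.63 -0.91 -0.2 ] -0.0
16.51 -27.2 0.168 [ 0.4813 -0.153   0.1679] [ 1.67 -0.79 -0.25] 0.052
16.81 -27.2 0.167 [ 0.4813 -0.153   0.167 ] [ 1.1  -0.53 -0.15] 0.042
17.11 -27.2 0.166 [ 0.4813 -0.153   0.166 ] [ 1.6  -1.03  0.22] 0.072
17.41 -27.2 0.165 [ 0.4813 -0.153   0.165 ] [ 1.73 -0.44  0.39] 0.045
17.71 -27.2 0.164 [ 0.4813 -0.153   0.164 ] [ 1.94 -0.72  0.37] 0.058
18.01 -27.2 0.163 [ 0.4813 -0.153   0.163 ] [ 2.28 -1.05  0.51] -0.019
18.31 -27.2 0.162 [ 0.4813 -0.153   0.162 ] [ 1.67 -1.03  0.02] 0.057
18.61 -27.2 0.161 [ 0.4813 -0.153   0.1617] [-0.31 -0.34  8.24] 0.088
home?
```

The wheel went home at the first angle: TCP 0.1617 gives a back height of about 61 mm, with an 8 N push. Now release it and fetch the cap.

Run:
```python
from h import *
A=[.4813,-.1530];C=np.array([.4725,.3128])
gripper_to(.75);o=get_obs();print(o["gripper_width"],o["force"])
line_to([*A,.27],v=.15)
move_to([*C,.2],down(np.radians(-3)))
t=read_camera("top");np.save("pics/top3.npy",t,allow_pickle=True)
cmd=C.copy()
for z in(.2,.12):
    line_to([*cmd,z],v=.15);wait(.15);o=get_obs();cmd+=C-o["tool_pos"][:2]
line_to([*cmd,.0765],v=.08);wait(.15);o=get_obs();print(o["t"],o["tool_pos"],o["force"])
gripper_to(0.0,20);o=get_obs();print("grip",o["gripper_width"],o["finger_force"],o["force"],o["tool_pos"])
line_to([*cmd,.2],v=.12);wait(.2);o=get_obs();print(o["t"],o["gripper_width"],o["finger_force"],o["tool_pos"])
move_to([.4813,-.1530,.28],down(np.radians(-27)));wait(.2)
o=get_obs();print(o["t"],o["gripper_width"],o["finger_force"],o["tool_pos"])
s=read_camera("scene");t=read_camera("top");np.save("pics/top4.npy",t,allow_pickle=True)
a=cv2.resize(t["color"][200:320,330:430,::-1],None,fx=4,fy=4,interpolation=3);b=cv2.resize(s["color"][130:280,300:400,::-1],(320,480),interpolation=3)
cv2.imwrite("pics/two4.png",np.hstack([a,b]))
```

```text
0.7505401243750404 [ 0.06225551 -0.02407043  0.82303791]
23.7417 [0.47224488 0.31263696 0.07707027] [ 0.31063112  0.45008725 -0.55433818]
grip 0.29552827335842774 19.67073467443697 [-0.28311201 -0.50198176  4.01906459] [0.47200586 0.3125323  0.0768106 ]
25.55 0.3039091891314532 19.67367543024011 [0.47171356 0.31237268 0.19931371]
27.475 0.29811411805451565 19.67346397577785 [ 0.4815178  -0.15230091  0.27984315]
```

View pics/two4.png

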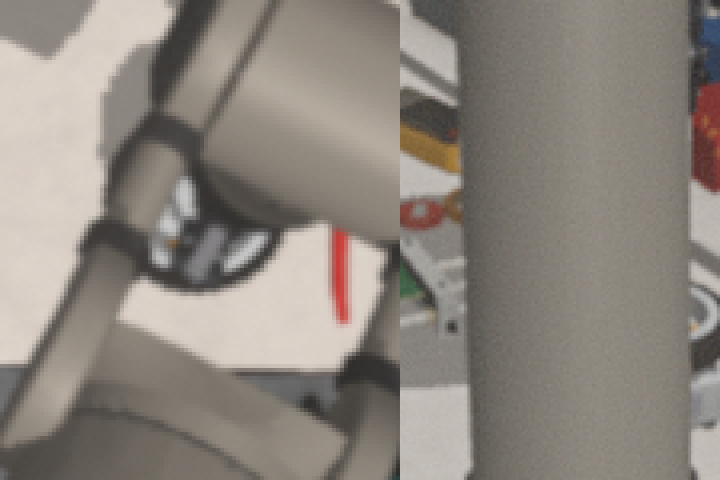

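The wheel sits on the drive with a stud showing through at (373,260), the cap is held, and the cutters are untouched. Now the cap goes on.

Run:
```python
from h import *
A=np.array([.4813,-.1530]);q=down(np.radians(-27));cmd=A.copy()
for _ in range(2):
    line_to([*cmd,.215],q,v=.12);wait(.15);o=get_obs();cmd+=A-o["tool_pos"][:2]
F0=f_now(5);z=.206
while z>.1835:
    line_to([*cmd,z],q,v=.05);F=f_now()-F0;o=get_obs()
    print(round(o["t"],2),o["tool_pos"].round(4),F.round(2))
    if F[2]>6: print("stop");break
    if np.hypot(*F[:2])>1.5: cmd+=np.clip(F[:2]*1e-4,-.0006,.0006)
    z-=.002
```

```text
29.28 [ 0.4812 -0.153   0.2057] [-0.15 -0.36  0.15]
29.58 [ 0.4813 -0.153   0.204 ] [ 0.3  -0.2   0.05]
29.88 [ 0.4813 -0.153   0.202 ] [0.04 0.05 0.66]
30.18 [ 0.4812 -0.153   0.1999] [-0.42 -0.36 -0.08]
30.48 [ 0.4813 -0.153   0.1979] [-0.16 -0.18  0.47]
30.78 [ 0.4812 -0.153   0.1959] [ 0.37 -0.37  0.85]
31.08 [ 0.4813 -0.153   0.1939] [ 0.69 -0.22  0.6 ]
31.38 [ 0.4812 -0.153   0.1919] [-0.88 -0.04  0.29]
31.68 [ 0.4813 -0.153   0.1899] [ 0.25 -0.61  0.47]
31.98 [ 0.4812 -0.153   0.1879] [-0.27  0.1   0.44]
32.28 [ 0.4813 -0.153   0.1871] [-2.79  0.74  9.65]
stop
```

Contact came at 0.1871, against an expected 0.1878, so the cap is seated. Release, back off and look.

Run:
```python
from h import *
gripper_to(.7);wait(.2)
line_to([.4813,-.1530,.30],v=.15)
move_to([.40,.25,.30],down(0));wait(.3)
t=read_camera("top");s=read_camera("scene");np.save("pics/top5.npy",t,allow_pickle=True);np.save("pics/scene5.npy",s,allow_pickle=True)
a=cv2.resize(t["color"][200:300,340:440,::-1],None,fx=4,fy=4,interpolation=3);b=cv2.resize(s["color"][180:280,330:430,::-1],None,fx=4,fy=4,interpolation=3)
cv2.imwrite("pics/two5.png",np.hstack([a,b]))
I=t["color"].astype(float);m=(I[:,:,0]-I[:,:,2]>90)&(I[:,:,1]<170);B=[x for x in blobs(m) if 350<x[1]<405 and 215<x[2]<275];print(B, plane(t,B[0][1:],.128),get_obs()["t"])
```

```text
[(np.int32(112), np.float64(381.4107142857143), np.float64(247.59821428571428))] [ 0.48043503 -0.15245474  0.128     ] 35.7333
```

View pics/two5.png

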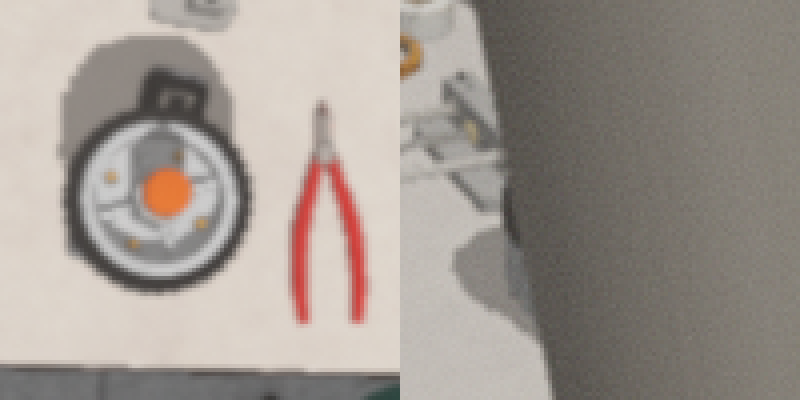

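The top view shows all four studs through the holes and the cap centred on the boss at (381,248), within about 1 mm of the axis. The cutters have not moved.

```bash
python3 -c "
from cell import *
print(job_done())"
```

```text
the job is handed in; nothing more can be done
None
```

The wheel is fully home on the studs, the cap is seated on its boss, the side cutters beside the work were not moved, and the job was handed in about 36 s into the 72 s limit; the hand-in returned no verdict.

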